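Swing the dispenser nozzle over the flask and dispense

TASK

Set the dispenser to fill the conical flask: with a fingertip, gently push the dispenser's swing arm round until its nozzle is over the mouth of the conical flask, then press the key on the small control box fully down and let it come up again. Only push the arm, do not pinch it, and do not press the key while the nozzle is anywhere else. Leave the vessels and everything else on the bench where it stands.

Things in the scene. Friction and masses are not known exactly. Their poses are not given: they have to be found in the camera images.
- dispenser: Fixed foot of the dispenser: round dark steel plate 360 mm across, 6 mm thick, a steel column in its middle, and a grey pump housing (75 x 130 mm, 114 mm high) on its own +x side, 70 to 146 mm from the column's axis. Origin: centre of the plate's underside, on the axis; z up. Four white plastic vessels stand on the plate about 140 mm from the axis, on the side away from the housing.
- pivot (a point): Point on the turning axis of the swing arm (vertical, the column's axis), at the top of its dark hub (46 mm across), 168 mm above the bench: the highest point of the dispenser.
- swing_arm: Swing arm: level aluminium bar 18 mm wide, from the hub along its own -x to 157 mm from the axis; underside 125 mm, top 155 mm above the bench. Origin on the turning axis, 122 mm above the bench. Turns 1.75 rad to either side of the foot's own -x, stiffly (about 1.5 N at 100 mm from the axis), and stays where it is left. Over 15 N of push or pinch damages it.
- nozzle (a point): Lower end of the nozzle, a steel stub 8 mm across under the arm, 140 mm from the turning axis and 113 mm above the bench (just over the tallest vessel's rim).
- flask: The conical flask, white plastic, loose, 100 mm high: base 72 mm across tapering to a neck 39 mm across from 66 mm up, with a flared rim 42 mm across. Origin: centre of its underside, standing on the plate; z up. It may stand at any of the four places.
- flask_mouth (a point): Centre of the flask's open mouth, at its rim, 106 mm above the bench; the opening is about 36 mm across.
- beaker: Straight white plastic beaker, loose, 58 mm across, 75 mm high, on the plate. Origin: centre of underside. Leave alone.
- cylinder: Narrow white plastic measuring cylinder, loose, 33 mm across, 100 mm high, on a round foot 60 mm across, on the plate. Origin: centre of underside. Leave alone.
- dish: Low wide white plastic dish, loose, 78 mm across, 40 mm high, on the plate. Origin: centre of underside. Leave alone.
- key (a joint): Travel of the key on the control box, in m: 0 up, 0.006 fully down. Sprung: 4 N holds it fully down, and it comes up when let go.
- key_top (a point): Centre of the top of the key, a round grey button 34 mm across in a dark collar, on top of the white control box (95 x 80 mm, 45 mm high); 67 mm above the bench when up, pressed straight down. The box is fixed to the bench on the left or the right of the dispenser.
- tip_box: Grey and white plastic box of pipette tips, 85 x 75 x 62 mm, loose, on the side opposite the control box. Origin: centre of underside. Leave alone.
- sharps_bin: Yellow round lidded bin, 116 mm across, 121 mm high, loose, near the robot on the left. Origin: centre of underside. Leave alone.
- reagent: Closed clear bottle, 64 mm across, 140 mm high, loose, behind the dispenser on the right. Origin: centre of underside. Leave alone.
- petri: Stack of three clear round dishes, 92 mm across, 45 mm high, loose, near the robot on the right. Origin: centre of underside. Leave alone.
Not all that is in view belongs to the job. Leave any green or red look-alike of the part that bears key alone. Leave any purple or red look-alike of the flask alone.

How it is judged:
By the outcome, as a careful person would: the job done as asked, in the order asked, and still so for the second after the job is handed in, with the robot touching nothing.
It also fails if it takes over 48 s, if anything falls off the work surface, if the arm or the gripper's body presses on something with over 40 N, if the wrist force passes 120 N, or if a joint passes its speed limit or range.

ROBOT

A 7-joint arm with a two-finger parallel gripper is mounted at the origin on the work surface. World frame = base frame: x ahead of the robot, y to its left, z up, the work surface at z = 0. Lengths are in m, angles in rad, forces in N, time in s.
With the tool pointing down it reaches from about 0.35 to 0.9 m from the base axis. Payload 8.1 kg.
Tool frame: the origin (TCP) lies midway between the tips of the shut fingers; the grasp point (between the pads) lies arm.hold_point_z behind it (arm.hold_point_z is the distance from the TCP to the grasp point, in m); z points along the fingers, x is the direction in which the jaws open and shut, and the axes are right-handed (so a half turn about z gives the same grasp; the last joint's range is limited). The gripper opens to 92 mm and grips with 3 to 60 N. Pads are 19 mm wide; open, the fingers measure 130 mm over their backs; the gripper's body (75 mm by 190 mm) begins 47 mm behind the grasp point.
Start: joints at [1.202, 0.434, 0.025, 1.573, -0.012, 1.134, -0.075], TCP at [0.164, -0.603, 0.227] pointing down, gripper open.
Joint ranges: [-2.62, 2.62], [-0.44, 2.09], [-1.27, 1.32], [0.08, 2.57], [-1.32, 4.46], [0.12, 2], [-2.74, 2.74]. Speed limits (rad/s): [2.22, 2.22, 3.01, 3.01, 3.14, 3.14, 3.14].

INTERFACE

Orientations are given as a rotation vector (axis times angle).
In Python, from cell import arm gives the robot as it stands.
- The arm moves only by the shell command python3 -m pendant 'ROWS' [FORCE]. ROWS is JSON, a list of rows, each an object with "dp": the shift along the tool's x, y, z in m, a list of three; "rotation": the turn, a rotation vector about the tool's x, y, z in rad, a list of three; "fingers": the closure, from -1 (fully open) to 1 (shut). In form: [{"dp": [x, y, z], "rotation": [rx, ry, rz], "fingers": fingers}, ...]. A call has 1 to 20 rows; each row is the pose to reach, as a shift and turn from the pose measured when the call began, along the tool's axes at that moment; what a row does not reach only later rows make up. A row lasts 1/8 s, in which the tool goes at most 62.5 mm and 10.7 degrees, less where a joint would pass 70% of its speed; a pose out of reach is approached as far as the arm can. A call with a gripper value outside its range is refused whole. The fingers move at their own pace and stop on an object; FORCE is the grip in N (left out, the last holds). Time passes only in rows, so rows that repeat a pose let the fingers close. It gives the time, the measured TCP pose, the force and the opening at its end, in the units of the state.
- arm.observe(): the state, without advancing time (a new reading comes with each control period).
- arm.get_image(name): name is "scene" or "top" or "wrist"; returns the picture (420x560x3 uint8, blue, green, red); there is no depth.
- arm.camera_params(name): a dict with "camera_matrix" (3x3 intrinsics, pixels), "rvec" (rotation vector, rad) and "tvec" (3), from world to camera coordinates, as OpenCV has them. Camera axes: x right, y down, z forward; pixel columns grow to the right and rows downward; lengths in m; the calibration is good to about 2 mm. A picture is of the moment at which its call begins: read the wrist's pose just before it. camera_params takes no time and is no camera call; for the wrist camera it gives the pose at the moment of the call.
- arm.sign_off(): hands the job in, once; it reports no verdict.
The state is a dict: "clock": time; "joints": joint angles; "dq": joint speeds; "joint_efforts": joint torques, N m; "position": TCP position; "ee_rot": TCP orientation; "force": force on the tool from outside, world axes, zero at the start; "ft_torque": the same for the moment, N m; "width": opening from 0.0 (shut) to 1.0 (fully open).
Only numpy, scipy, OpenCV 4.12 (cv2) and the standard library are available. Lean on these libraries where they do the work, as an engineer would, in place of code of your own. Each camera call takes 0.05 s, during which the arm holds its last target.

## Working session

There is one attempt and no reset: what is moved stays moved. The work goes in short steps, Python scripts to look and compute and a shell command to move; the robot and the scene stay as the last step left them, time stands still between calls to the robot, and variables do not carry over. Pictures are saved under pics/ and viewed, and the job is handed in when it is done.

```bash
mkdir -p pics; ls; python3 - <<'E'
from cell import arm
import cv2
print(arm.observe())
for n in ("scene","top"):
    cv2.imwrite(f"pics/{n}0.png",arm.get_image(n)); print(n,arm.camera_params(n))
print(arm.hold_point_z)
E
```

```text
pics
{'clock': 0.0, 'joints': array([ 1.20239931,  0.43520813,  0.02497142,  1.57410412, -0.01158461,
        1.13398519, -0.07510131]), 'dq': array([-1.00119168e-03, -5.99290629e-05, -3.38157842e-06, -2.17457108e-03,
       -2.24014129e-03, -1.14467081e-03, -2.70700426e-04]), 'joint_efforts': array([-2.76925181e-03, -6.67842793e+01,  9.83952396e-01, -3.14462113e+01,
       -6.04562648e-02,  4.30471008e-02,  1.76369977e-04]), 'position': array([ 0.16398026, -0.60257534,  0.22595146]), 'ee_rot': array([-2.49549862e+00,  1.90707563e+00,  2.08455712e-03]), 'force': array([ 0.38201897, -0.03865949, -0.26880399]), 'ft_torque': array([ 0.01234185,  0.0098728 , -0.00108272]), 'width': 0.9985655415932105}
scene {'camera_matrix': array([[392.54078845,   0.        , 275.33619296],
       [  0.        , 392.54078845, 204.08436419],
       [  0.        ,   0.        ,   1.        ]]), 'rvec': array([ 0.68771507,  2.78725731, -0.85236685]), 'tvec': array([ 0.39722368, -0.1537739 ,  1.46643186])}
top {'camera_matrix': array([[430.44610544,   0.        , 277.95541391],
       [  0.        , 430.44610544, 201.73982849],
       [  0.        ,   0.        ,   1.        ]]), 'rvec': array([ 2.15371236, -2.13844526,  0.11821163]), 'tvec': array([0.07709388, 0.48995423, 1.26468292])}
0.0188
```

View pics/scene0.png

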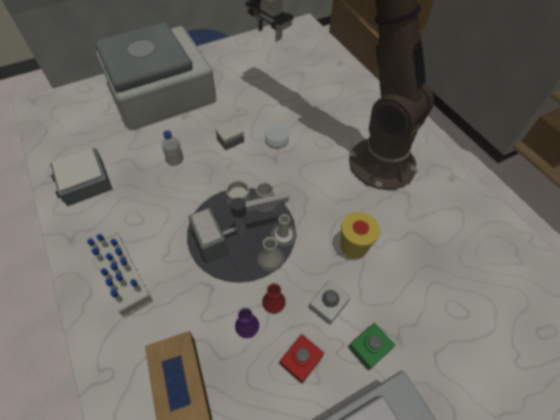

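View pics/top0.png

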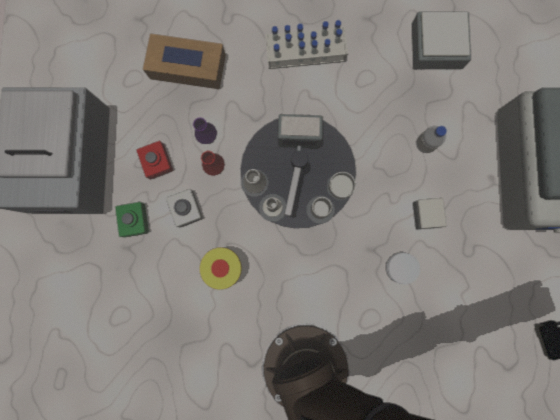

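```bash
python3 - <<'E'
import cv2
t=cv2.imread("pics/top0.png");s=cv2.imread("pics/scene0.png")
a=cv2.resize(t[105:235,160:365],None,fx=3.6,fy=3.6,interpolation=cv2.INTER_CUBIC)
b=cv2.resize(s[170:330,180:360],None,fx=3.6,fy=3.6,interpolation=cv2.INTER_CUBIC)
cv2.imwrite("pics/ct.png",a);cv2.imwrite("pics/cs.png",b)
E
```

```text
(no output)
```

View pics/ct.png

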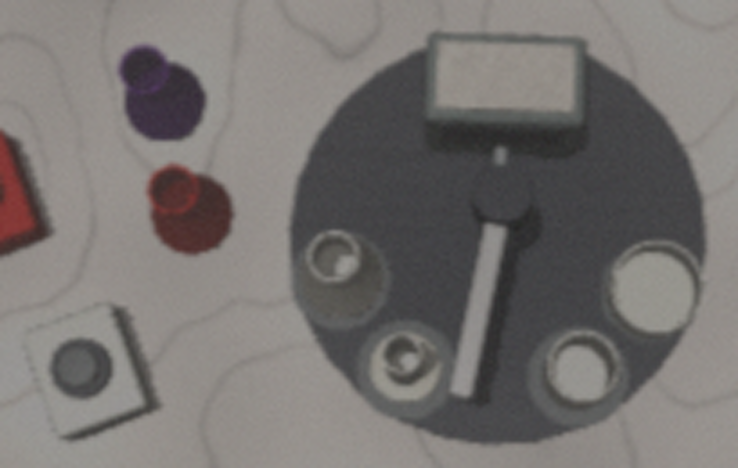

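View pics/cs.png

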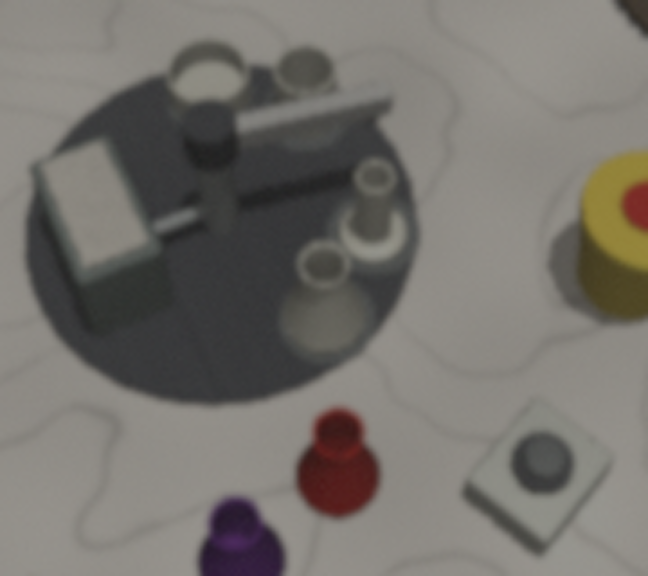

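```bash
cat > h.py <<'E'
import numpy as np,cv2
from cell import arm
def ray(n,u,v,z):
    p=arm.camera_params(n);R=cv2.Rodrigues(p["rvec"])[0];t=p["tvec"]
    c=-R.T@t; d=R.T@np.linalg.inv(p["camera_matrix"])@[u,v,1]
    return c+d*(z-c[2])/d[2]
def proj(n,P):
    p=arm.camera_params(n)
    return cv2.projectPoints(np.array(P,float).reshape(-1,3),p["rvec"],p["tvec"],p["camera_matrix"],None)[0].reshape(-1,2)
E
python3 - <<'E'
from h import *
f=lambda x,y:(160+x/3.6,105+y/3.6); g=lambda x,y:(180+x/3.6,170+y/3.6)
for nm,a,b,z in [("hub",(501,193),(211,118),.168),("mouth",(333,258),(323,264),.106),("key",(81,368),(545,458),.067),("armend",(463,397),(391,97),.155),("cylmouth",(408,358),(375,178),.106),("beaker",(581,368),(304,72),.081),("dish",(655,287),(208,80),.046)]:
    print(nm,ray("top",*f(*a),z).round(4),ray("scene",*g(*b),z).round(4))
P=ray("top",*f(501,193),.168)
t=cv2.imread("pics/top0.png")
m=((t.max(2)<85)).astype(np.uint8); m[:,:235]=0;m[:,360:]=0;m[:112]=0;m[230:]=0
c=max(cv2.findContours(m,0,1)[0],key=cv2.contourArea); h=cv2.convexHull(c)
e=cv2.fitEllipse(h); print(e, ray("top",*e[0],.006))
E
```

```text
hub [0.5908 0.0211 0.168 ] [0.5866 0.026  0.168 ]
mouth [0.5519 0.1527 0.106 ] [0.5525 0.1589 0.106 ]
key [0.467  0.3604 0.067 ] [0.4682 0.3724 0.067 ]
armend [0.4366 0.049  0.155 ] [0.4408 0.0681 0.155 ]
cylmouth [0.472  0.0922 0.106 ] [0.4754 0.106  0.106 ]
beaker [ 0.4679 -0.046   0.081 ] [ 0.4704 -0.0376  0.081 ]
dish [ 0.54   -0.1105  0.046 ] [ 0.5437 -0.0942  0.046 ]
((297.83587646484375, 171.1922149658203), (112.36339569091797, 113.85803985595703), 93.80280303955078) [0.5886682  0.02022553 0.006     ]
```

```bash
python3 -m pendant '[{"dp":[-0.02,-0.018,0],"rotation":[0,0,-0.05],"fingers":1},{"dp":[-0.05,-0.045,0],"rotation":[0,0,-0.12],"fingers":1},{"dp":[-0.09,-0.08,0],"rotation":[0,0,-0.2],"fingers":1},{"dp":[-0.13,-0.12,0],"rotation":[0,0,-0.3],"fingers":1},{"dp":[-0.17,-0.155,0],"rotation":[0,0,-0.39],"fingers":1},{"dp":[-0.21,-0.19,0],"rotation":[0,0,-0.48],"fingers":1},{"dp":[-0.25,-0.23,0],"rotation":[0,0,-0.57],"fingers":1},{"dp":[-0.29,-0.265,0],"rotation":[0,0,-0.66],"fingers":1},{"dp":[-0.33,-0.3,0],"rotation":[0,0,-0.75],"fingers":1},{"dp":[-0.37,-0.335,0],"rotation":[0,0,-0.84],"fingers":1},{"dp":[-0.41,-0.375,0],"rotation":[0,0,-0.93],"fingers":1},{"dp":[-0.445,-0.405,0],"rotation":[0,0,-1.01],"fingers":1},{"dp":[-0.475,-0.432,0],"rotation":[0,0,-1.08],"fingers":1},{"dp":[-0.49,-0.447,0],"rotation":[0,0,-1.12],"fingers":1},{"dp":[-0.494,-0.45,0],"rotation":[0,0,-1.124],"fingers":1},{"dp":[-0.494,-0.45,0],"rotation":[0,0,-1.124],"fingers":1}]'
python3 - <<'E'
from h import *
o=arm.observe();print(o["clock"],o["position"],o["ee_rot"],o["force"],o["width"],o["joints"])
for n in ("wrist","top"): cv2.imwrite(f"pics/{n}1.png",arm.get_image(n))
E
```

```text
clock: 2.1
position: [0.468, -0.0089, 0.2264]
ee_rot: [-3.128, 0.287, 0.002]
force: [-0.4, -0.4, -0.8]
width: 0.001
2.1 [ 0.46802697 -0.00891301  0.22639099] [-3.12784331e+00  2.86809206e-01  2.24729734e-03] [-0.42282259 -0.37202287 -0.76730426] 0.0014497251969757348 [ 0.38487694  0.2361812  -0.56966987  1.90314394  0.1453593   1.04433733
 -0.42854233]
```

View pics/wrist1.png

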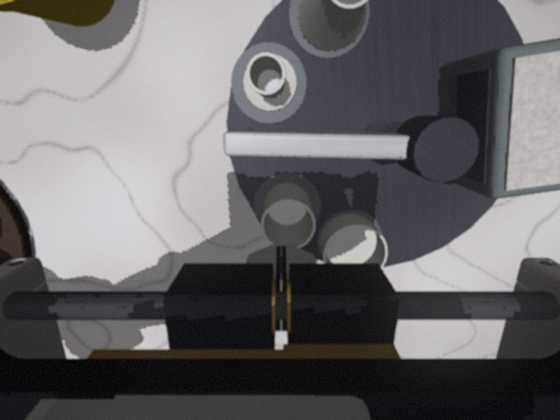

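View pics/top1.png

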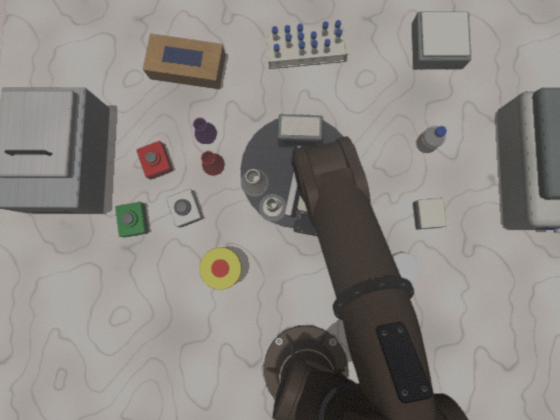

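```bash
python3 - <<'E'
from h import *
o=arm.observe();p=o["position"]
R=cv2.Rodrigues(o["ee_rot"])[0]
for q in ([0,0,0],[0,-.0095,0],[0,.0095,0],[.02,0,0],[0,0,-.0188],[0,-.0095,-.03]): print(q,proj("wrist",p+R@q))
print("hub",ray("wrist",445,149,.168))
a=ray("wrist",225,144,.155);b=ray("wrist",407,147,.155);print("arm",a,b,np.degrees(np.arctan2(*(a-b)[[1,0]])))
print("cyl",ray("wrist",266,76,.106)," z", R[:,0])
E
python3 - <<'E'
import cv2
s=cv2.imread("pics/wrist1.png")
cv2.imwrite("pics/cw.png",cv2.resize(s[220:370,180:380],None,fx=3.5,fy=3.5))
E
```

```text
[0, 0, 0] [[280.42041061 262.08744849]]
[0, -0.0095, 0] [[280.40337101 246.75662011]]
[0, 0.0095, 0] [[280.43689974 276.92301021]]
[0.02, 0, 0] [[315.73174856 262.08086432]]
[0, 0, -0.0188] [[280.34927699 279.54816797]]
[0, -0.0095, -0.03] [[280.27578603 274.1978863 ]]
hub [0.58988047 0.02517187 0.168     ]
arm [0.438679   0.05538071 0.155     ] [0.56902226 0.02890583 0.155     ] 168.51847285741874
cyl [0.47577631 0.09979296 0.106     ]  z [ 0.98317455 -0.18266472 -0.0011842 ]
```

View pics/cw.png

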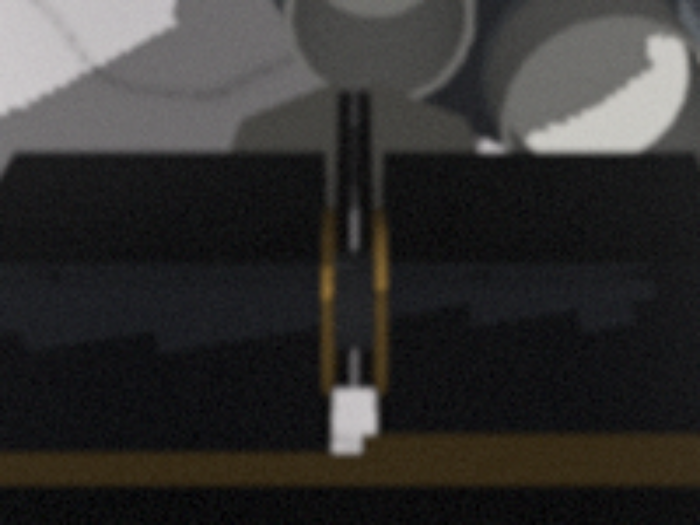

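```bash
python3 -m pendant '[{"dp":[0,0,0.02],"rotation":[0,0,0],"fingers":1},{"dp":[0,0,0.05],"rotation":[0,0,0],"fingers":1},{"dp":[0,0,0.075],"rotation":[0,0,0],"fingers":1},{"dp":[0,0,0.088],"rotation":[0,0,0],"fingers":1},{"dp":[0,-0.008,0.088],"rotation":[0,0,0],"fingers":1},{"dp":[0,-0.016,0.088],"rotation":[0,0,0],"fingers":1},{"dp":[0,-0.022,0.088],"rotation":[0,0,0],"fingers":1},{"dp":[0,-0.026,0.088],"rotation":[0,0,0],"fingers":1},{"dp":[0,-0.026,0.088],"rotation":[0,0,0],"fingers":1}]'
python3 - <<'E'
from h import *
o=arm.observe();p=o["position"];R=cv2.Rodrigues(o["ee_rot"])[0]
print(o["clock"],p,o["force"])
H=np.array([.589,.023]);r=.115
yaw=np.arctan2(R[1,0],R[0,0])
for d in np.arange(168.5,103,-4):
    t=np.radians(d);c=H+r*np.array([np.cos(t),np.sin(t)])+.0185*np.array([-np.sin(t),np.cos(t)])
    L=R.T@np.r_[c-p[:2],0]
    w=t-np.pi-yaw; w=(w+np.pi)%(2*np.pi)-np.pi
    print(d,L.round(4),round(-w,3))
cv2.imwrite("pics/wrist2.png",arm.get_image("wrist"))
E
```

```text
clock: 3.32
position: [0.4728, 0.0167, 0.1387]
ee_rot: [-3.128, 0.287, 0.001]
force: [0.4, 0.4, -0.4]
width: 0.007
3.325 [0.47277819 0.01668158 0.13874668] [ 0.36176558  0.37948047 -0.37875485]
168.5 [-0.0022 -0.0109  0.    ] 0.018
164.5 [-0.003 -0.019  0.   ] 0.087
160.5 [-0.0033 -0.0271  0.    ] 0.157
156.5 [-0.0031 -0.0352  0.    ] 0.227
152.5 [-0.0023 -0.0433  0.    ] 0.297
148.5 [-0.0009 -0.0513  0.    ] 0.367
144.5 [ 0.0011 -0.0592  0.    ] 0.437
140.5 [ 0.0036 -0.067   0.    ] 0.506
136.5 [ 0.0066 -0.0745  0.    ] 0.576
132.5 [ 0.0102 -0.0818  0.    ] 0.646
128.5 [ 0.0142 -0.0889  0.    ] 0.716
124.5 [ 0.0187 -0.0956  0.    ] 0.786
120.5 [ 0.0237 -0.102   0.    ] 0.855
116.5 [ 0.0292 -0.1081  0.    ] 0.925
112.5 [ 0.035  -0.1138  0.    ] 0.995
108.5 [ 0.0412 -0.119   0.    ] 1.065
104.5 [ 0.0478 -0.1238  0.    ] 1.135
```

View pics/wrist2.png

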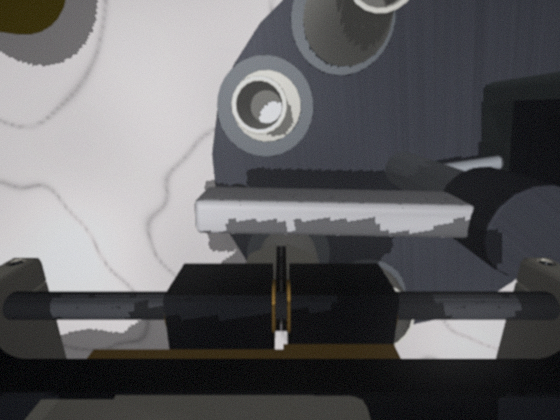

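```bash
python3 -m pendant '[{"dp":[-0.001,-0.003,0],"rotation":[0,0,0.005],"fingers":1},{"dp":[-0.001,-0.006,0],"rotation":[0,0,0.01],"fingers":1},{"dp":[-0.002,-0.008,0],"rotation":[0,0,0.015],"fingers":1},{"dp":[-0.002,-0.010,0],"rotation":[0,0,0.018],"fingers":1},{"dp":[-0.0022,-0.012,0],"rotation":[0,0,0.03],"fingers":1},{"dp":[-0.0024,-0.014,0],"rotation":[0,0,0.045],"fingers":1},{"dp":[-0.0027,-0.0165,0],"rotation":[0,0,0.065],"fingers":1},{"dp":[-0.003,-0.019,0],"rotation":[0,0,0.087],"fingers":1}]'
python3 - <<'E'
from h import *
print(arm.observe()["position"])
cv2.imwrite("pics/wrist3.png",arm.get_image("wrist"))
E
```

```text
clock: 4.38
position: [0.4732, 0.0356, 0.1386]
ee_rot: [-3.112, 0.426, 0.002]
force: [-0.1, -0.5, -0.2]
width: 0.008
[0.47317773 0.0356108  0.13863507]
```

View pics/wrist3.png

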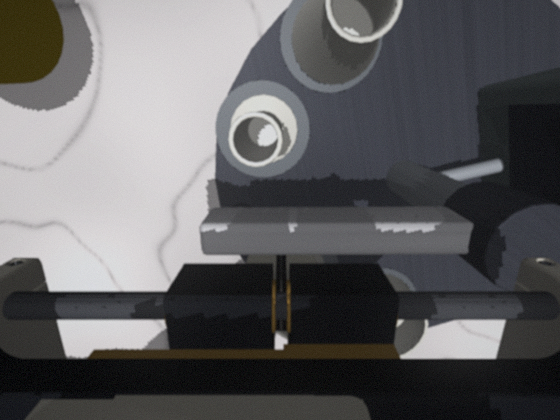

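```bash
cat > tab.py <<'E'
from h import *
import sys
o=arm.observe();p=o["position"];R=cv2.Rodrigues(o["ee_rot"])[0]
H=np.array([.589,.023]);r=.115
yaw=np.arctan2(R[1,0],R[0,0]); print(np.degrees(yaw)+180)
for d in np.arange(float(sys.argv[1]),103,-3):
    t=np.radians(d);c=H+r*np.array([np.cos(t),np.sin(t)])+.0185*np.array([-np.sin(t),np.cos(t)])
    L=R.T@np.r_[c-p[:2],0]
    w=t-np.pi-yaw; w=(w+np.pi)%(2*np.pi)-np.pi
    print(d,L.round(4),round(-w,3))
E
python3 tab.py 164.5
```

```text
164.37363946002253
164.5 [ 0.0001  0.0001 -0.    ] -0.002
161.5 [-0.0008 -0.0059  0.    ] 0.05
158.5 [-0.0013 -0.012   0.    ] 0.103
155.5 [-0.0015 -0.0181  0.    ] 0.155
152.5 [-0.0013 -0.0242  0.    ] 0.207
149.5 [-0.0009 -0.0303  0.    ] 0.26
146.5 [-0.0001 -0.0363  0.    ] 0.312
143.5 [ 0.001  -0.0423  0.    ] 0.364
140.5 [ 0.0024 -0.0482  0.    ] 0.417
137.5 [ 0.0041 -0.0541  0.    ] 0.469
134.5 [ 0.0061 -0.0599  0.    ] 0.521
131.5 [ 0.0084 -0.0655  0.    ] 0.574
128.5 [ 0.011 -0.071  0.   ] 0.626
125.5 [ 0.0139 -0.0764  0.    ] 0.678
122.5 [ 0.017  -0.0816  0.    ] 0.731
119.5 [ 0.0205 -0.0866  0.    ] 0.783
116.5 [ 0.0242 -0.0915  0.    ] 0.836
113.5 [ 0.0281 -0.0962  0.    ] 0.888
110.5 [ 0.0323 -0.1006  0.    ] 0.94
107.5 [ 0.0367 -0.1048  0.    ] 0.993
104.5 [ 0.0413 -0.1088  0.    ] 1.045
```

```bash
python3 -m pendant '[{"dp":[-0.0004,-0.003,0],"rotation":[0,0,0.025],"fingers":1},{"dp":[-0.0008,-0.006,0],"rotation":[0,0,0.05],"fingers":1},{"dp":[-0.001,-0.009,0],"rotation":[0,0,0.077],"fingers":1},{"dp":[-0.0013,-0.012,0],"rotation":[0,0,0.103],"fingers":1},{"dp":[-0.0014,-0.015,0],"rotation":[0,0,0.13],"fingers":1},{"dp":[-0.0015,-0.018,0],"rotation":[0,0,0.155],"fingers":1},{"dp":[-0.0014,-0.021,0],"rotation":[0,0,0.18],"fingers":1},{"dp":[-0.0013,-0.024,0],"rotation":[0,0,0.207],"fingers":1}]'
python3 tab.py 149.5; python3 - <<'E'
from h import *
cv2.imwrite("pics/wrist4.png",arm.get_image("wrist"))
E
```

```text
clock: 5.42
position: [0.4785, 0.0597, 0.1387]
ee_rot: [-3.051, 0.749, 0.002]
force: [-1.7, -0.4, 0.7]
width: 0.002
152.41658612584658
149.5 [-0.0008 -0.006   0.    ] 0.051
146.5 [-0.0013 -0.0121  0.    ] 0.103
143.5 [-0.0015 -0.0182  0.    ] 0.156
140.5 [-0.0014 -0.0243  0.    ] 0.208
137.5 [-0.0009 -0.0303  0.    ] 0.26
134.5 [-0.0001 -0.0364  0.    ] 0.313
131.5 [ 0.0009 -0.0424  0.    ] 0.365
128.5 [ 0.0023 -0.0483  0.    ] 0.417
125.5 [ 0.0041 -0.0542  0.    ] 0.47
122.5 [ 0.0061 -0.0599  0.    ] 0.522
119.5 [ 0.0084 -0.0656  0.    ] 0.575
116.5 [ 0.011  -0.0711  0.    ] 0.627
113.5 [ 0.0139 -0.0765 -0.    ] 0.679
110.5 [ 0.017  -0.0817 -0.    ] 0.732
107.5 [ 0.0205 -0.0867 -0.    ] 0.784
104.5 [ 0.0242 -0.0916 -0.    ] 0.836
```

View pics/wrist4.png

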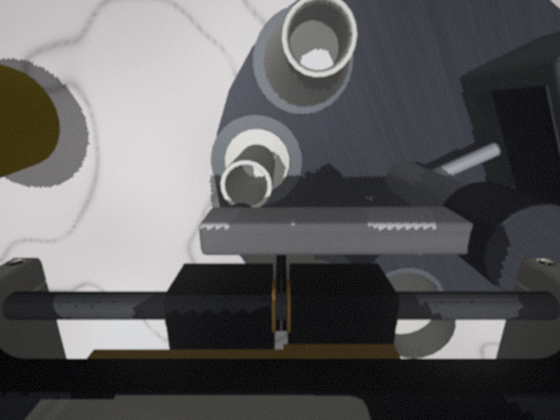

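```bash
python3 -m pendant '[{"dp":[-0.0008,-0.005,0],"rotation":[0,0,0.043],"fingers":1},{"dp":[-0.0012,-0.010,0],"rotation":[0,0,0.087],"fingers":1},{"dp":[-0.0014,-0.015,0],"rotation":[0,0,0.13],"fingers":1},{"dp":[-0.0014,-0.020,0],"rotation":[0,0,0.172],"fingers":1},{"dp":[-0.0013,-0.025,0],"rotation":[0,0,0.214],"fingers":1},{"dp":[-0.0009,-0.030,0],"rotation":[0,0,0.258],"fingers":1},{"dp":[-0.0003,-0.035,0],"rotation":[0,0,0.301],"fingers":1},{"dp":[0.0006,-0.040,0],"rotation":[0,0,0.344],"fingers":1},{"dp":[0.0016,-0.045,0],"rotation":[0,0,0.388],"fingers":1},{"dp":[0.0028,-0.050,0],"rotation":[0,0,0.432],"fingers":1},{"dp":[0.0043,-0.055,0],"rotation":[0,0,0.477],"fingers":1},{"dp":[0.0056,-0.0585,0],"rotation":[0,0,0.51],"fingers":1},{"dp":[0.0061,-0.060,0],"rotation":[0,0,0.522],"fingers":1}]'
python3 tab.py 121.5; python3 - <<'E'
from h import *
cv2.imwrite("pics/wrist5.png",arm.get_image("wrist"))
cv2.imwrite("pics/top5.png",arm.get_image("top"))
E
```

```text
clock: 7.1
position: [0.5119, 0.1108, 0.1387]
ee_rot: [-2.753, 1.512, 0.002]
force: [-2.1, -0.1, 1.1]
width: 0.004
122.43662279629629
121.5 [ 0.0002 -0.0013 -0.    ] 0.016
118.5 [-0.0005 -0.0074  0.    ] 0.069
115.5 [-0.0009 -0.0134  0.    ] 0.121
112.5 [-0.001  -0.0195  0.    ] 0.173
109.5 [-0.0008 -0.0256  0.    ] 0.226
106.5 [-0.0002 -0.0317  0.    ] 0.278
103.5 [ 0.0007 -0.0377  0.    ] 0.331
```

View pics/wrist5.png

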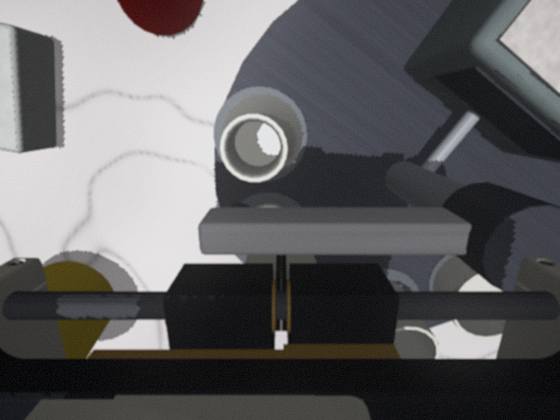

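```bash
python3 - <<'E'
from h import *
o=arm.observe();p=o["position"];R=cv2.Rodrigues(o["ee_rot"])[0]
P=cv2.imread("pics/wrist5.png")
m=ray("wrist",255,147,.106);print("mouth",m,"tool",R.T@(m-p))
for v in(207,253):print(v,[ (R.T@(ray("wrist",u,v,z)-p)).round(4) for u in(204,467) for z in (.155,.125)])
for H in ([.589,.023],[.5899,.0252],[.5905,.0207]):
    d=m[:2]-H;print(np.linalg.norm(d),np.degrees(np.arctan2(d[1],d[0])))
E
```

```text
mouth [0.55478855 0.1566517  0.106     ] tool [-0.01587022 -0.06063041  0.03282775]
207 [array([-0.037 , -0.0379, -0.0162]), array([-0.0449, -0.0284,  0.0138]), array([ 0.089 , -0.0379, -0.0163]), array([ 0.108 , -0.0283,  0.0137])]
253 [array([-0.0389, -0.0136, -0.0162]), array([-0.0471,  0.0011,  0.0138]), array([ 0.0934, -0.0136, -0.0163]), array([0.1133, 0.0011, 0.0137])]
0.1379608686600975 104.3579759088805
0.13606014995553178 104.954881007801
0.14056377014382138 104.71781812728192
```

```bash
python3 -m pendant '[{"dp":[-0.0003,-0.005,0],"rotation":[0,0,0.048],"fingers":1},{"dp":[-0.0007,-0.010,0],"rotation":[0,0,0.091],"fingers":1},{"dp":[-0.0009,-0.015,0],"rotation":[0,0,0.135],"fingers":1},{"dp":[-0.001,-0.020,0],"rotation":[0,0,0.178],"fingers":1},{"dp":[-0.0008,-0.025,0],"rotation":[0,0,0.221],"fingers":1},{"dp":[-0.0005,-0.029,0],"rotation":[0,0,0.255],"fingers":1},{"dp":[-0.0002,-0.0315,0],"rotation":[0,0,0.276],"fingers":1},{"dp":[0,-0.033,0],"rotation":[0,0,0.289],"fingers":1},{"dp":[0.0001,-0.0335,0],"rotation":[0,0,0.294],"fingers":1}]'
python3 - <<'E'
from h import *
o=arm.observe();print(np.degrees(np.arctan2(*cv2.Rodrigues(o["ee_rot"])[0][[1,0],0]))+180)
cv2.imwrite("pics/wrist6.png",arm.get_image("wrist"))
t=arm.get_image("top");s=arm.get_image("scene")
cv2.imwrite("pics/ct6.png",np.hstack([cv2.resize(x,(400,400),interpolation=cv2.INTER_CUBIC) for x in (t[105:235,235:365],s[170:280,180:290])]))
E
```

```text
clock: 8.32
position: [0.5405, 0.1286, 0.1388]
ee_rot: [-2.502, 1.898, 0.001]
force: [-1.4, 0.3, 0.7]
width: 0.004
105.61629343148626
```

View pics/wrist6.png

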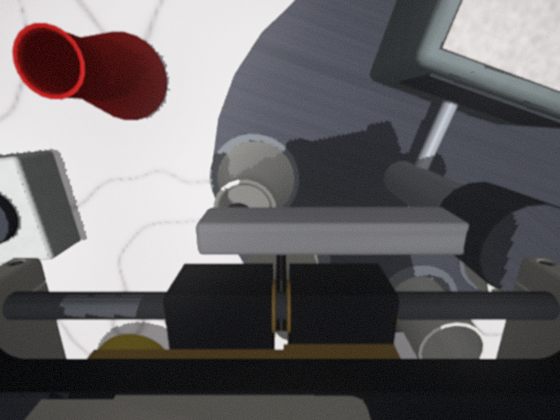

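View pics/ct6.png

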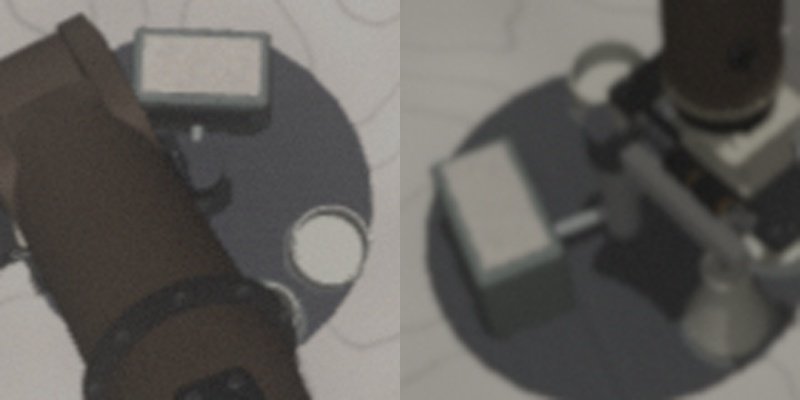

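```bash
python3 - <<'E'
from h import *
o=arm.observe();p=o["position"];R=cv2.Rodrigues(o["ee_rot"])[0]
for v in (180,211): m=ray("wrist",246,v,.106);print(m,R.T@(m-p))
print((R.T@(ray("wrist",246,207,.125)-p)),(R.T@(ray("wrist",246,253,.155)-p)))
E
python3 - <<'E'
import cv2
s=cv2.imread("pics/wrist6.png")
cv2.imwrite("pics/cw6.png",cv2.resize(s[120:270,180:380],None,fx=3.8,fy=3.8,interpolation=2))
E
```

```text
[0.57317686 0.16065838 0.106     ] [-0.02217632 -0.04005614  0.03288206]
[0.55321829 0.15581503 0.106     ] [-0.02288844 -0.01953066  0.03287409]
[-0.02055579 -0.02829525  0.0138754 ] [-0.01786505 -0.01352991 -0.01613364]
```

View pics/cw6.png

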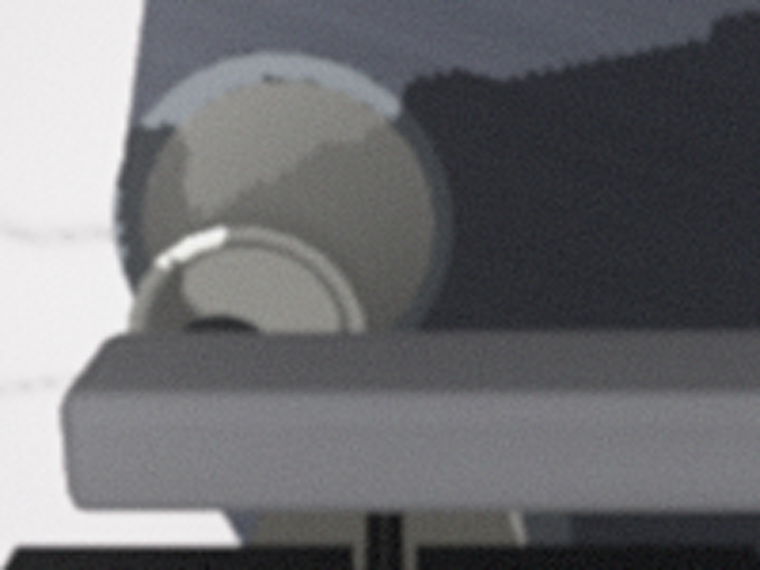

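```bash
python3 -m pendant '[{"dp":[0,0.005,0],"rotation":[0,0,0],"fingers":1},{"dp":[0,0.02,0],"rotation":[0,0,0],"fingers":1},{"dp":[0,0.04,0],"rotation":[0,0,0],"fingers":1},{"dp":[0,0.05,-0.015],"rotation":[0,0,0],"fingers":1},{"dp":[0,0.05,-0.05],"rotation":[0,0,0],"fingers":1},{"dp":[0,0.05,-0.085],"rotation":[0,0,0],"fingers":1},{"dp":[0,0.05,-0.1],"rotation":[0,0,0],"fingers":1},{"dp":[0,0.05,-0.1],"rotation":[0,0,0],"fingers":1}]'
python3 - <<'E'
from h import *
o=arm.observe();p=o["position"];R=cv2.Rodrigues(o["ee_rot"])[0]
cv2.imwrite("pics/wrist7.png",arm.get_image("wrist"))
for k in ([.4675,.362,.227],[.4675,.368,.227]): print(R.T@(k-p))
E
```

```text
clock: 9.48
position: [0.4929, 0.115, 0.2399]
ee_rot: [-2.5, 1.897, -0.002]
force: [-0.5, 0.4, -0.6]
width: 0.007
[-0.24474194 -0.04201205  0.01326564]
[-0.25052053 -0.04362691  0.01327504]
```

View pics/wrist7.png

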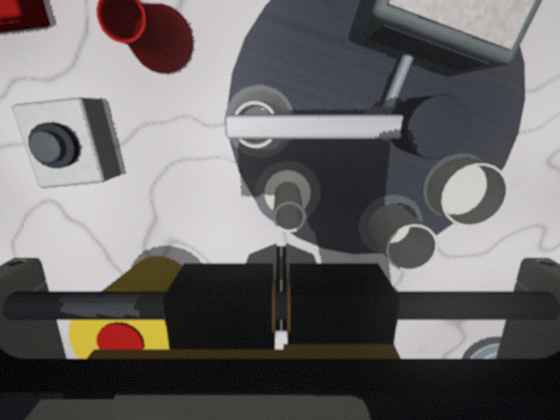

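```bash
python3 - <<'E'
from h import *
import cv2
o=arm.observe();p=o["position"];R=cv2.Rodrigues(o["ee_rot"])[0]
k=ray("wrist",48,144,.067);print("key",k,R.T@(k-p))
a=ray("wrist",227,126.5,.155);b=ray("wrist",402,126,.155);u=(a-b)/np.linalg.norm(a-b)
n=a-u*.017; m=ray("wrist",257,125,.106);print("arm",a,b,"noz",n,"mouth",m,np.linalg.norm((n-m)[:2]))
s=cv2.imread("pics/wrist7.png")
cv2.imwrite("pics/cw7.png",np.hstack([cv2.resize(x,(400,400),interpolation=2) for x in (s[75:175,205:305],s[95:195,5:105])]))
E
```

```text
key [0.47226702 0.36318767 0.067     ] [-0.244486   -0.04748229  0.17201138]
arm [0.54859644 0.17308603 0.155     ] [0.58446699 0.04583309 0.155     ] noz [0.55320873 0.15672367 0.155     ] mouth [0.55248149 0.15440917 0.106     ] 0.0024260655216552522
```

View pics/cw7.png

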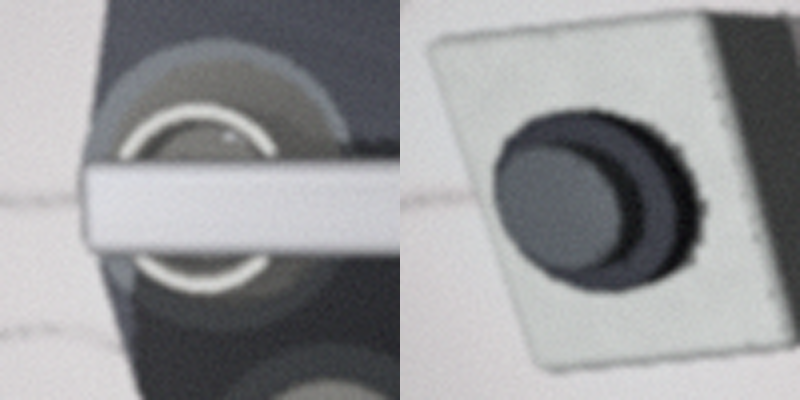

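```bash
python3 -m pendant '[{"dp":[-0.015,-0.003,0],"rotation":[0,0,0],"fingers":1},{"dp":[-0.05,-0.01,0],"rotation":[0,0,0],"fingers":1},{"dp":[-0.09,-0.018,0],"rotation":[0,0,0],"fingers":1},{"dp":[-0.13,-0.026,0],"rotation":[0,0,0],"fingers":1},{"dp":[-0.17,-0.034,0],"rotation":[0,0,0],"fingers":1},{"dp":[-0.205,-0.04,0],"rotation":[0,0,0],"fingers":1},{"dp":[-0.235,-0.045,0],"rotation":[0,0,0],"fingers":1},{"dp":[-0.247,-0.047,0],"rotation":[0,0,0],"fingers":1},{"dp":[-0.247,-0.047,0],"rotation":[0,0,0],"fingers":1}]'
python3 - <<'E'
from h import *
o=arm.observe();p=o["position"];R=cv2.Rodrigues(o["ee_rot"])[0]
q=arm.camera_params("wrist");c=-cv2.Rodrigues(q["rvec"])[0].T@q["tvec"];print(p,"cam",c,R.T@(c-p))
cv2.imwrite("pics/wrist8.png",arm.get_image("wrist"))
cv2.imwrite("pics/top8.png",arm.get_image("top"))
E
```

```text
clock: 10.65
position: [0.4703, 0.3658, 0.2381]
ee_rot: [2.504, -1.897, -0.001]
force: [-0.1, 0.1, -0.1]
width: 0.007
[0.47027309 0.36576287 0.23809283] cam [0.55006782 0.38850599 0.39571733] [-0.00036919 -0.08285945 -0.15768356]
```

View pics/wrist8.png

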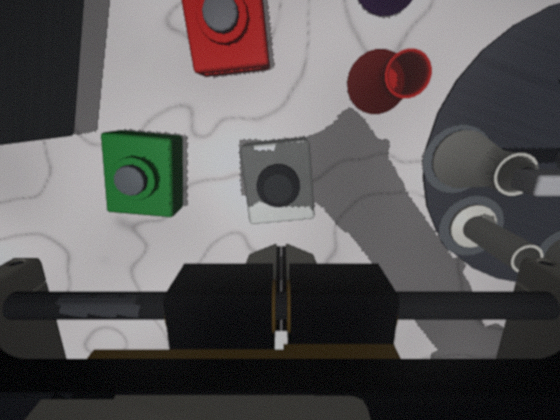

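View pics/top8.png

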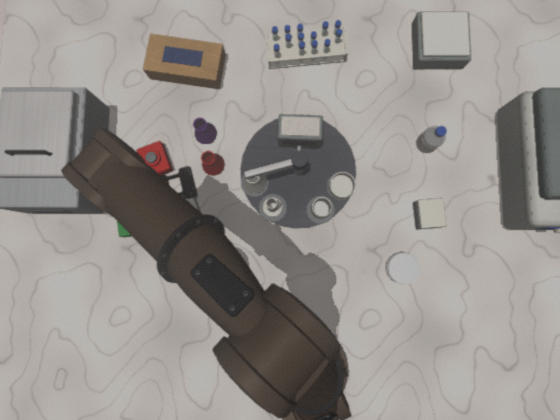

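```bash
python3 - <<'E'
from h import *
o=arm.observe();p=o["position"];R=cv2.Rodrigues(o["ee_rot"])[0]
for uv in ((278,184.5),): k=ray("wrist",*uv,.067);print("key",k,R.T@(k-p))
t=cv2.imread("pics/top8.png");cv2.imwrite("pics/ct8.png",cv2.resize(t[140:220,230:330],None,fx=7,fy=7,interpolation=2))
w=cv2.imread("pics/wrist8.png");cv2.imwrite("pics/cw8.png",cv2.resize(w[130:235,225:330],None,fx=5,fy=5,interpolation=2))
E
```

```text
key [0.47416538 0.36822828 0.067     ] [-0.00338654 -0.00384974  0.17151807]
```

View pics/ct8.png

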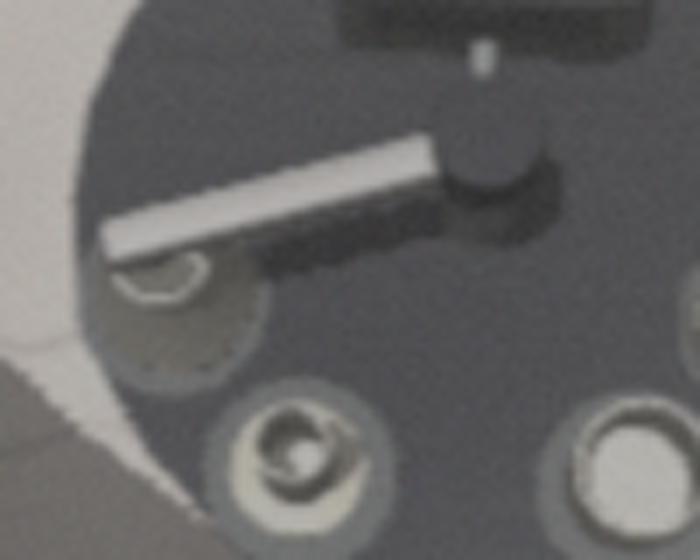

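View pics/cw8.png

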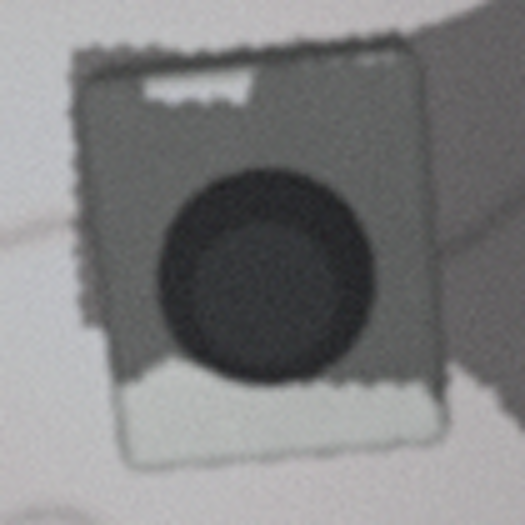

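```bash
python3 -m pendant '[{"dp":[-0.003,-0.003,0.01],"rotation":[0,0,0],"fingers":1},{"dp":[-0.003,-0.003,0.04],"rotation":[0,0,0],"fingers":1},{"dp":[-0.003,-0.003,0.075],"rotation":[0,0,0],"fingers":1},{"dp":[-0.003,-0.003,0.11],"rotation":[0,0,0],"fingers":1},{"dp":[-0.003,-0.003,0.135],"rotation":[0,0,0],"fingers":1},{"dp":[-0.003,-0.003,0.15],"rotation":[0,0,0],"fingers":1},{"dp":[-0.003,-0.003,0.158],"rotation":[0,0,0],"fingers":1},{"dp":[-0.003,-0.003,0.158],"rotation":[0,0,0],"fingers":1}]'
python3 - <<'E'
from h import *
print(arm.observe()["position"])
cv2.imwrite("pics/wrist9.png",arm.get_image("wrist"))
E
```

```text
clock: 11.75
position: [0.4736, 0.3676, 0.0805]
ee_rot: [2.501, -1.901, 0.001]
force: [0.4, -0.7, -0.6]
width: 0.006
[0.47359018 0.36757019 0.08053807]
```

View pics/wrist9.png

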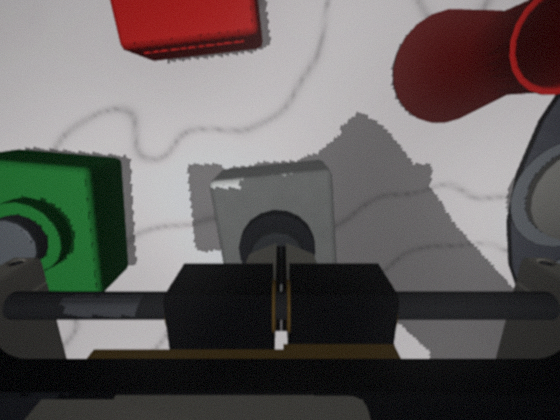

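```bash
python3 -m pendant '[{"dp":[0,0,0.005],"rotation":[0,0,0],"fingers":1},{"dp":[0,0,0.010],"rotation":[0,0,0],"fingers":1},{"dp":[0,0,0.013],"rotation":[0,0,0],"fingers":1},{"dp":[0,0,0.015],"rotation":[0,0,0],"fingers":1},{"dp":[0,0,0.017],"rotation":[0,0,0],"fingers":1},{"dp":[0,0,0.0185],"rotation":[0,0,0],"fingers":1},{"dp":[0,0,0.0195],"rotation":[0,0,0],"fingers":1},{"dp":[0,0,0.0195],"rotation":[0,0,0],"fingers":1}]'
```

```text
clock: 12.8
position: [0.4737, 0.3678, 0.0616]
ee_rot: [-2.501, 1.9, -0.001]
force: [-0.5, -1.4, 3.4]
width: 0.004
```

```bash
python3 -m pendant '[{"dp":[0,0,0.0005],"rotation":[0,0,0],"fingers":1},{"dp":[0,0,0.001],"rotation":[0,0,0],"fingers":1},{"dp":[0,0,0.0015],"rotation":[0,0,0],"fingers":1},{"dp":[0,0,0.0015],"rotation":[0,0,0],"fingers":1}]'
```

```text
clock: 13.3
position: [0.4738, 0.3679, 0.0612]
ee_rot: [-2.501, 1.9, -0.001]
force: [-4.2, -3.8, 13.4]
width: 0.007
```

```bash
python3 -m pendant '[{"dp":[0,0,-0.002],"rotation":[0,0,0],"fingers":1},{"dp":[0,0,-0.006],"rotation":[0,0,0],"fingers":1},{"dp":[0,0,-0.012],"rotation":[0,0,0],"fingers":1},{"dp":[0,0,-0.03],"rotation":[0,0,0],"fingers":1},{"dp":[0,0,-0.07],"rotation":[0,0,0],"fingers":1},{"dp":[0,0,-0.12],"rotation":[0,0,0],"fingers":1},{"dp":[0,0,-0.16],"rotation":[0,0,0],"fingers":1},{"dp":[0,0,-0.18],"rotation":[0,0,0],"fingers":1},{"dp":[0,0,-0.18],"rotation":[0,0,0],"fingers":1},{"dp":[0,0,-0.18],"rotation":[0,0,0],"fingers":1}]'
python3 - <<'E'
from h import *
o=arm.observe();print(o["force"],abs(o["dq"]).max())
a=arm.get_image("wrist");b=arm.get_image("top");cv2.imwrite("pics/w10.png",a)
cv2.imwrite("pics/t10.png",cv2.resize(b[90:240,130:360],None,fx=3.4,fy=3.4,interpolation=2))
E
```

```text
clock: 14.55
position: [0.4733, 0.3675, 0.2407]
ee_rot: [-2.501, 1.9, -0.001]
force: [-0.2, 0.3, -0.5]
width: 0.005
[-0.24452294  0.28102248 -0.53935999] 0.013523050067371046
```

View pics/w10.png

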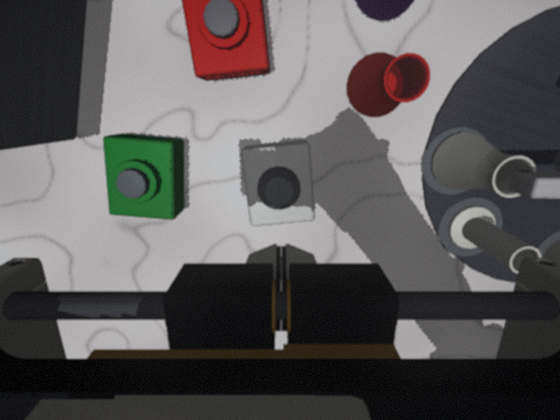

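View pics/t10.png

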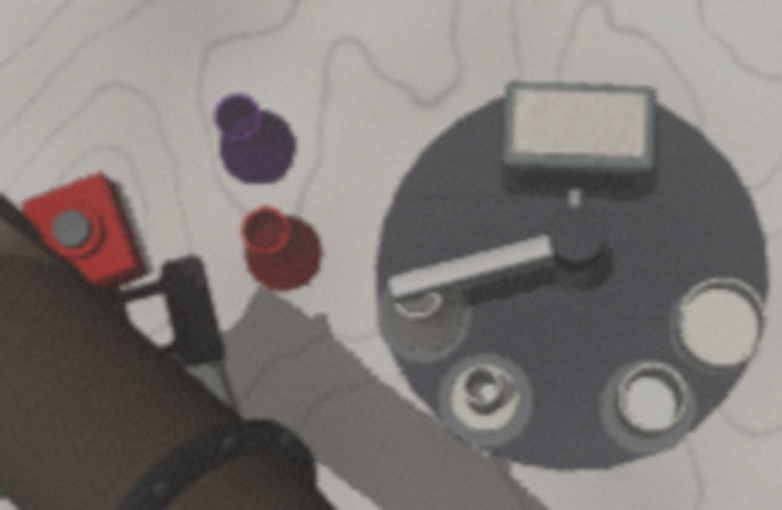

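Everything on the bench is in place: the bar lies across the flask's mouth, the key is up again, and the gripper is clear.

```bash
python3 -c "
from cell import arm
print(arm.sign_off())"
```

```text
the job is handed in; nothing more can be done
None
```

The nozzle is set over the conical flask's mouth, and the key has been pressed once and has come up. I handed the job in at about 15 s of the 48 s allowed.

- **Swing arm:** I pushed it with the shut fingertips on one side only, from about 168° to 105°. The force readings between moves were about 2 N. I then backed off.
- **Nozzle over the flask:** The wrist view put the nozzle about 2–3 mm from the mouth centre. The first top and scene pictures disagreed by about 2° on the flask's direction. At worst that is a 4 mm offset, inside the opening of about 36 mm.
- **Key:** I pressed the white box's key, not the red or green look-alikes. At the first stop the force was only 3.4 N. I pushed on until it rose to 13.4 N with almost no further travel, at a tip height of 61 mm, which I took as fully down. The travel itself was not measured.
- **Last pictures:** In the last pictures, the arm still lies over the flask, and the vessels and look-alikes in view stand as before. The gripper was clear at 0.24 m, with force readings within noise. The key looked the same as before the press.
- **Not checked:** I did not look closely at the tip box, reagent bottle, petri dishes or sharps bin in the last pictures. The moves passed well above or clear of them.

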